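# Pack the painter's tray and leave the used-up things

## Robot

A 7-joint arm with a two-finger parallel gripper is mounted at the origin on the work surface. World frame = base frame: x ahead of the robot, y to its left, z up, the work surface at z = 0. Lengths are in m, angles in rad, forces in N, time in s.
With the tool pointing down it reaches from about 0.35 to 0.9 m from the base axis. Payload 8.1 kg.
Tool frame: the origin (TCP) lies at the very end of the fingers, on their centre line; the grasp point (between the pads) lies 19 mm behind it; z points along the fingers, x is the direction in which the jaws open and shut, and the axes are right-handed (so a half turn about z gives the same grasp; the last joint's range is limited). The gripper opens to 85 mm and grips with 20 to 120 N. Pads are 22 mm wide; open, the fingers measure 114 mm over their backs; the gripper's body (76 mm by 85 mm) begins 54 mm behind the grasp point. The pads swing forward as they close: fully open they stand 13 mm farther back than shut.
Start: joints at [1.169, 0.434, 0.025, 1.573, -0.012, 1.134, -0.075], TCP at [0.184, -0.597, 0.231] pointing down, gripper open.
Joint ranges: [-2.62, 2.62], [-0.44, 2.09], [-1.27, 1.32], [0.08, 2.57], [-1.32, 4.46], [0.12, 2], [-2.74, 2.74]. Speed limits (rad/s): [2.22, 2.22, 3.01, 3.01, 3.14, 3.14, 3.14].

## Interface

Orientations are given as a unit quaternion [x, y, z, w].
In Python, from workcell import arm gives the robot as it stands. The module is installed in compiled form; this text tells all that it offers.
- The arm moves only by the tool arm_command, never from a script. Its argument "deltas" is a list of rows, each an object with "delta_pos": the shift along the tool's x, y, z normalised to -1 to 1, where 1 is 0.12 m, a list of three; "yaw": the turn about the tool's z normalised to -1 to 1, where 1 is 180 degrees. In form: [{"delta_pos": [dx, dy, dz], "yaw": yaw}, ...]. A call has exactly 8 rows; each row shifts and turns the commanded pose from where the row before left it, along the tool's axes as they then stand; what a row does not reach is not made up. A row lasts 1/10 s, in which the tool goes at most 50 mm and 8.59 degrees, less where a joint would pass 70% of its speed; a pose out of reach is approached as far as the arm can. A call with a number of a shift or a turn outside -1 to 1 is refused whole. A call with a gripper value outside its range is refused whole. "gripper" is the closure in counts, from 0 (fully open) to 255 (shut), set as the call begins (left out, the last holds). The fingers move at their own pace and stop on an object; "newtons" is the grip in N (left out, the last holds). Time passes only in rows, so rows that do not move let the fingers close, or fill a call up. It gives the time, the measured TCP pose, the force and the opening at its end, in the units of the state.
- arm.get_state(): the state, without advancing time (a new reading comes with each control period).
- arm.camera(name): name is "scene" or "top"; returns a dict with "pixels" (400x640x3 uint8, blue, green, red), "fx", "fy", "cx", "cy" (pixels), "R" (3x3) and "t" (3): a world point X has camera coordinates R X + t. Camera axes: x right, y down, z forward; pixel columns grow to the right and rows downward; lengths in m; the calibration is good to about 2 mm. A picture is of the moment at which its call begins. There is no depth.
- arm.sign_off(): hands the job in, once; it reports no verdict.
Trained networks look in a picture, given as the dict that the camera call returned (one of the last four; its "shot" number tells which), for a name from the list of things; names that differ only in an ending like _2 or _b are one class to them, and where a whole thing is asked for, a point or a joint stands for the part that bears it (a point fixed in the world has none). Each returns a list of dicts, best first, with "p" (0 to 1); they miss things now and then, are a little off and sometimes report something else, mostly with a low value. They report only what shows in the picture. A call takes as long as a camera call. They do not tell look-alikes from the thing itself.
- arm.find_in(picture, name): "extent" ([left, top, right, bottom] in pixels, round what is visible of it).
- arm.cut_out(picture, name): "mask" (400x640 bool, what is visible of it) and "extent" ([left, top, right, bottom] in pixels, round what is visible of it).
The state is a dict: "time": time; "q": joint angles; "qvel": joint speeds; "effort": joint torques, N m; "eef_pos": TCP position; "eef_rot": TCP orientation; "force": force on the tool from outside, world axes, zero at the start; "torque": the same for the moment, N m; "width": finger opening in m.
Only numpy, scipy, OpenCV 4.12 (cv2) and the standard library are available. Lean on these libraries where they do the work, as an engineer would, in place of code of your own. Each camera call takes 0.05 s, during which the arm holds its last target. There are 200 camera calls.

## Task

Pack the painter's tray: lay the palette knife flat in the undivided insert, lay the full paint tube flat in the longer part of the insert whose divider is off-centre, and stand the capped bottle and the lidded jar upright in the insert split into two equal halves, one in each half. Do not let the glass drop. Leave the bottle without a cap, the squeezed-out rolled-up tube and the broad scraper where they are.

Things in the scene. Friction and masses are not known exactly. Their poses are not given: they have to be found in the camera images.
- palette_knife: Palette knife lying flat: dark turned wooden handle to -x, leaf-shaped steel blade to +x, 175 mm long (x = -87 to +87). Origin half way along, at the underside; z up. Handle 16 mm thick at x = -78 to -28 mm, its axis 8 mm above the underside, tapering to 11 mm at x = +4; blade 22 mm wide, 2.5 mm thick. 50 g, balances near x = -10 mm. All but the scraper lie on a fixed 3 mm mat.
- tube_full: Full paint tube lying on its side, bare metal with a paper band: 119 mm long (x = -61 to +58 mm), 30 mm wide and 26 mm thick in the middle, flat crimped tail 43 mm wide at -x, white screw cap 19 mm thick at +x. Origin on the tube's axis, 13 mm above the ground it lies on; x along the tube. About 80 g.
- bottle_capped: Small round amber glass bottle with paper label and black screw cap, standing: 36 mm diameter up to 34 mm high, sloping shoulder, cap 25 mm diameter, 60 mm high in all. Origin at the centre of its base, z up. About 70 g.
- jar_lidded: Squat round clear glass jar with yellowish contents and a wide metal screw lid, standing: 46 mm diameter, lid 47 mm, 42 mm high in all. Origin at the centre of its base, z up. About 100 g.
- bottle_open: Look-alike to leave: the same amber bottle without a cap, 52 mm high, an open 22 mm lip on its neck. Origin at the centre of its base.
- tube_empty: Look-alike to leave: the same kind of tube squeezed out flat, its tail rolled up to the shoulder, 63 mm long and 44 mm wide, at most 20 mm high. Origin 8 mm above the ground, near its middle; cap to +x.
- scraper: Look-alike to leave: broad stripping knife lying flat beyond the mat, square dark wooden handle to -x, steel blade 64 mm wide to +x, 198 mm long in all. Origin at the underside, half way along.
- insert_plain: Fixed aluminium insert 220 (x) x 92 (y) x 24 mm, walls and floor 3 mm (inside 214 x 86, 21 deep); origin at the centre of its underside. Undivided. The three inserts lie side by side, in any order, 94 mm apart, in a fixed wooden tray 236 x 296 mm; tray floor 6 mm thick, its rim 30 mm above the table.
- insert_halves: Fixed aluminium insert 220 (x) x 92 (y) x 24 mm, walls and floor 3 mm (inside 214 x 86, 21 deep); origin at the centre of its underside. One 3 mm cross divider at x = 0, as high as the rim: two equal parts, each 105 (x) x 86 mm inside, centred 54 mm either side of the origin along x.
- insert_offset: Fixed aluminium insert 220 (x) x 92 (y) x 24 mm, walls and floor 3 mm (inside 214 x 86, 21 deep); origin at the centre of its underside. One 3 mm cross divider, as high as the rim, at x = +50 mm: the longer part is 155 mm long inside (x = -107 to +48 mm, centre at x = -29 mm), the short part 56 mm.
Things that resemble listed ones, but are neither listed nor needed, are in the scene too. What is meant by the palette_knife is not orange, purple or turquoise, and is the larger of those in its own colour.

How it is judged:
By the outcome, as a careful person would: the job done as asked, in the order asked, and still so for the second after the job is handed in, with the robot touching nothing.
It also fails if it takes over 128 s, if anything falls off the work surface, if the arm or the gripper's body presses on something with over 40 N, if the wrist force passes 120 N, or if a joint passes its speed limit or range.

## Working session

There is one attempt and no reset: what is moved stays moved. The work goes in short steps, Python scripts to look and compute and a tool call to move; the robot and the scene stay as the last step left them, time stands still between calls to the robot, and variables do not carry over. Pictures are saved under pics/ and viewed, about 12 in all and at most 16, crops included, and the job is handed in when it is done.

Besides the shell and the picture viewer there is one more tool, called after ">>>" by a JSON object that holds its "op" and its "data", one argument or row to a line. arm_command: Moves the arm, as the interface text tells. Its arguments: {"type":"object","properties":{"deltas":{"type":"array"},"gripper":{"type":"number"},"newtons":{"type":"number"}},"required":["deltas"]}

```bash
mkdir -p pics; python3 - <<'E'
from workcell import arm
import cv2,json
s=arm.get_state();print(s['time'],s['eef_pos'],s['eef_rot'],s['width'])
for n in("top","scene"):
    c=arm.camera(n);cv2.imwrite(f"pics/{n}0.png",c['pixels'])
    print(n,c['fx'],c['cx'],c['cy'],c['R'],c['t'])
    for o in "palette_knife tube_full bottle_capped jar_lidded bottle_open tube_empty scraper insert_plain insert_halves insert_offset".split():
        print(o,[(round(d['p'],2),[int(v) for v in d['extent']]) for d in arm.find_in(c,o)][:6])
E
```

```text
0.0 [ 0.18378217 -0.59682713  0.23051324] [ 8.04443700e-01 -5.94028362e-01 -6.76195393e-04 -4.25142848e-04] 0.08558932255994951
top 367.9343437673367 317.3700701714077 196.80965962059093 [[ 0.0125381  -0.99991571  0.00337044]
 [-0.99465372 -0.01281751 -0.10246802]
 [ 0.10250259 -0.00206767 -0.99473059]] [-0.08178404  0.53026911  1.01943413]
palette_knife [(0.73, [462, 266, 495, 287]), (0.71, [392, 279, 396, 341]), (0.66, [461, 197, 469, 234]), (0.63, [375, 174, 378, 233]), (0.56, [405, 175, 422, 216])]
tube_full [(0.81, [405, 178, 424, 215]), (0.36, [235, 158, 276, 239])]
bottle_capped [(0.46, [334, 161, 345, 177])]
jar_lidded [(0.65, [201, 157, 243, 234]), (0.62, [336, 193, 353, 209])]
bottle_open [(0.65, [304, 201, 318, 218])]
tube_empty [(0.83, [304, 200, 319, 217]), (0.39, [201, 160, 242, 233])]
scraper [(0.68, [334, 81, 354, 144])]
insert_plain [(0.85, [169, 155, 210, 234]), (0.69, [337, 192, 353, 205])]
insert_halves [(0.9, [232, 156, 274, 238]), (0.49, [332, 82, 353, 146])]
insert_offset [(0.55, [201, 156, 240, 236])]
scene 481.92226540196305 319.8411095453085 204.17054425970446 [[ 0.75934118  0.65060521  0.010669  ]
 [ 0.55520016 -0.63926595 -0.53206374]
 [-0.33934311  0.40994134 -0.84663708]] [-0.3286185  -0.33673237  1.52347024]
palette_knife [(0.92, [259, 222, 305, 264]), (0.82, [167, 175, 210, 208]), (0.79, [428, 226, 444, 281]), (0.62, [180, 296, 215, 332]), (0.47, [134, 257, 153, 297])]
tube_full [(0.72, [312, 184, 336, 201]), (0.71, [238, 262, 279, 294])]
bottle_capped [(0.75, [333, 220, 347, 242])]
jar_lidded [(0.89, [297, 209, 316, 229])]
bottle_open [(0.76, [275, 195, 290, 214])]
tube_empty [(0.81, [313, 183, 335, 202])]
scraper [(0.96, [352, 250, 424, 309]), (0.64, [313, 182, 335, 199])]
insert_plain [(0.61, [376, 97, 445, 153])]
insert_halves [(0.89, [331, 133, 406, 193])]
insert_offset [(0.87, [352, 113, 425, 170])]
```

View pics/top0.png

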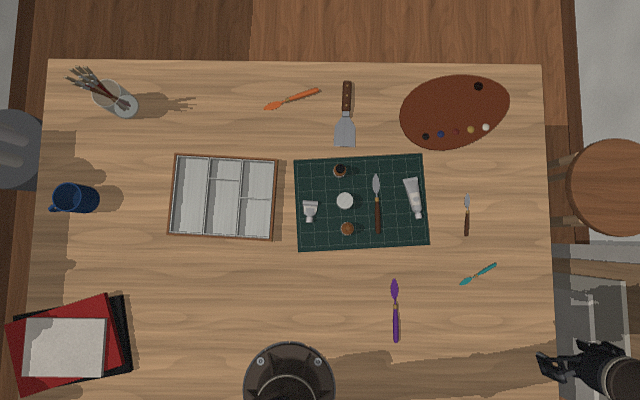

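View pics/scene0.png

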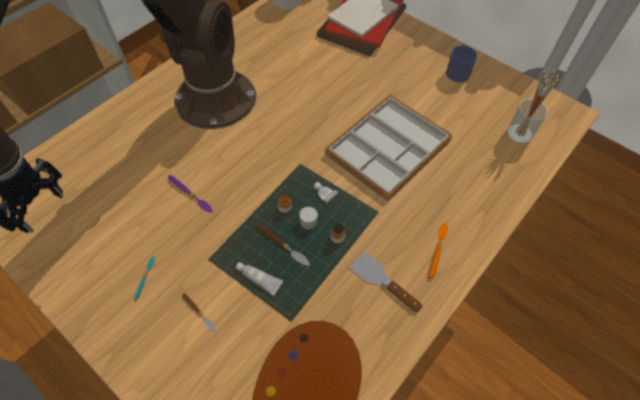

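```bash
cat > h.py <<'E'
from workcell import arm
import cv2,numpy as np
def ray(c,u,v,z):
    d=c['R'].T@np.array([(u-c['cx'])/c['fx'],(v-c['cy'])/c['fy'],1]);o=-c['R'].T@c['t']
    return o+d*(z-o[2])/d[2]
def proj(c,X):
    p=c['R']@np.asarray(X)+c['t'];return c['fx']*p[0]/p[2]+c['cx'],c['fy']*p[1]/p[2]+c['cy']
def shot(n,box,k,fn):
    c=arm.camera(n);l,t,r,b=box
    im=cv2.resize(c['pixels'][t:b,l:r],None,fx=k,fy=k,interpolation=cv2.INTER_CUBIC)
    cv2.imwrite('pics/'+fn,im);return c
E
python3 - <<'E'
from h import *
shot("top",(290,145,440,255),5,"mat_t.png")
shot("scene",(200,160,390,325),4,"mat_s.png")
shot("top",(160,145,290,250),5,"tray_t.png")
E
```

```text
(no output)
```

View pics/mat_t.png

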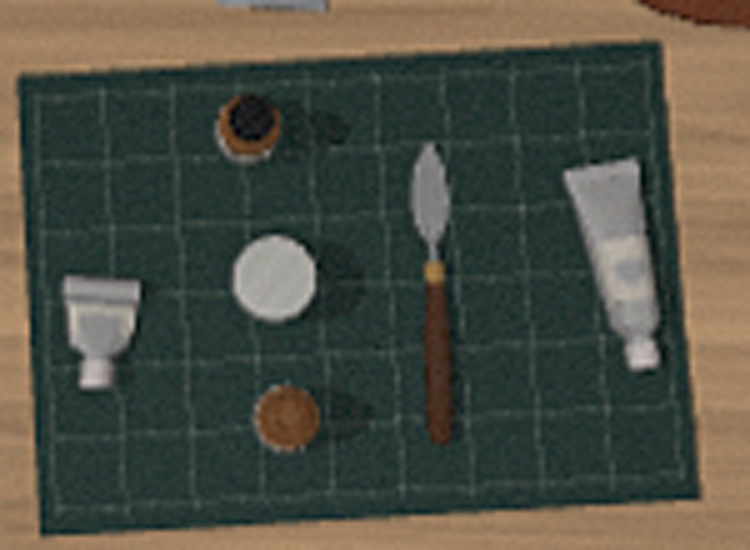

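View pics/mat_s.png

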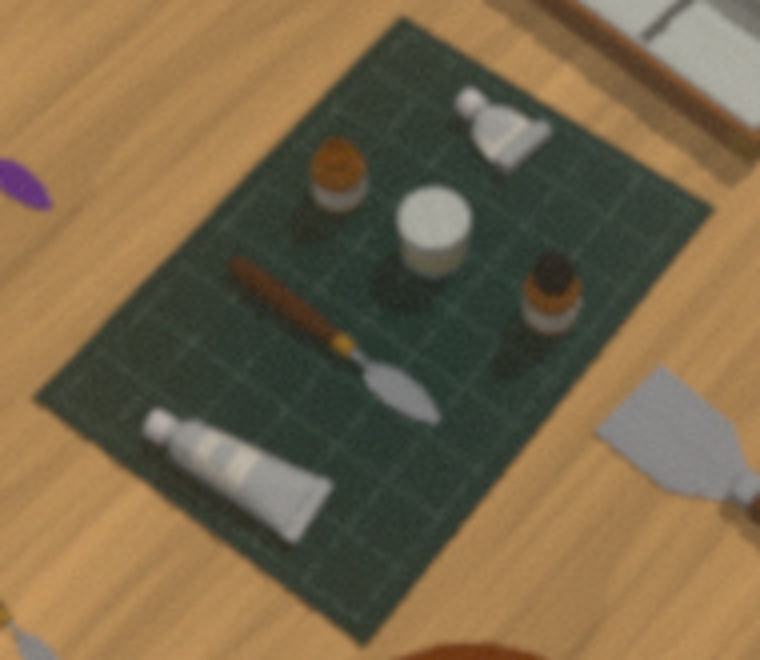

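View pics/tray_t.png

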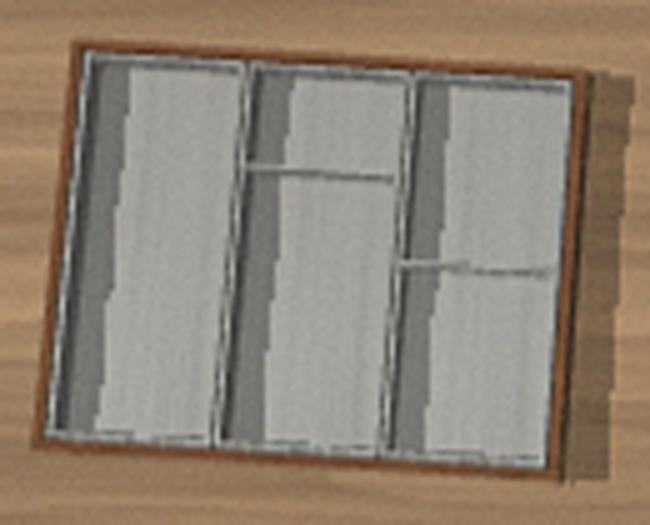

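```bash
python3 - <<'E'
from h import *
np.set_printoptions(precision=4,suppress=True)
T=arm.camera("top");S=arm.camera("scene")
t=lambda u,v,z:ray(T,290+u/5,145+v/5,z)
s=lambda u,v,z:ray(S,200+u/4,160+v/4,z)
for n,a,b,z in [("ktip",(429,142),(438,420),.008),("kend",(440,443),(234,265),.011),("tubetail",(602,168),(311,513),.016),("tubecap",(645,365),(150,422),.016),("bcap",(253,117),(553,268),.063),("jar",(275,278),(434,217),.045),("open",(288,418),(339,160),.055),("tempty",(100,330),(500,130),.011)]:
    print(n,t(*a,z)[:2],s(*b,z)[:2])
C=np.array([ray(T,160+u/5,145+v/5,.03)[:2] for u,v in [(80,45),(588,72),(556,478),(35,445)]])
print("tray",C,C.mean(0),[np.linalg.norm(C[i]-C[i-1]) for i in range(4)])
d=(C[0]-C[3]+C[1]-C[2]);print("yaw",np.degrees(np.arctan2(d[1],d[0])))
for n in["insert_plain","insert_halves","insert_offset"]:
    for c in(S,T):
        for q in arm.cut_out(c,n)[:1]:
            ys,xs=np.nonzero(q['mask']);r=cv2.minAreaRect(np.float32(np.c_[xs,ys]))
            P=np.array([ray(c,*p,.03)[:2] for p in cv2.boxPoints(r)])
            print(n,round(q['p'],2),ray(c,*r[0],.03)[:2])
# divider ends
for u,v in [(248,168),(393,177),(400,263),(550,272)]: print("div",ray(T,160+u/5,145+v/5,.03)[:2])
E
```

```text
ktip [ 0.6041 -0.2447] [ 0.6079 -0.2444]
kend [ 0.4293 -0.2499] [ 0.4343 -0.2494]
tubetail [ 0.5889 -0.3436] [ 0.5929 -0.3439]
tubecap [ 0.4752 -0.3667] [ 0.4759 -0.3654]
bcap [ 0.6075 -0.1383] [ 0.6108 -0.1381]
jar [ 0.5198 -0.1523] [ 0.5228 -0.1509]
open [ 0.4417 -0.1591] [ 0.4515 -0.1634]
tempty [ 0.4916 -0.0544] [ 0.4974 -0.0538]
tray [[0.6492 0.332 ]
 [0.6373 0.0403]
 [0.406  0.0528]
 [0.4207 0.3454]] [0.5283 0.1926] [np.float64(0.22890044713732624), np.float64(0.2919301133273648), np.float64(0.23170062805967537), np.float64(0.292959212246415)]
yaw -3.215864060266745
insert_plain 0.71 [0.537  0.2857]
insert_plain 0.84 [0.5332 0.2895]
insert_halves 0.69 [0.528  0.0984]
insert_halves 0.9 [0.5233 0.101 ]
insert_offset 0.83 [0.5317 0.1922]
insert_offset 0.75 [0.5291 0.1956]
div [0.5792 0.2327]
div [0.5751 0.15  ]
div [0.5259 0.1443]
div [0.5219 0.0591]
```

```bash
cat > plan.py <<'E'
# usage: plan.py x y z jaw_angle_deg rows
import sys
from h import *
x,y,z,a,n=map(float,sys.argv[1:6]);s=arm.get_state()
q=s['eef_rot'];th=2*np.arctan2(q[1],q[0])   # tool x angle in world, tool z down
D=np.array([x,y,z])-s['eef_pos'];dy=(np.degrees(th)-a+90)%180-90
t=th-np.radians(dy)*(np.arange(n)/n)
M=sum(np.array([[np.cos(k),np.sin(k),0],[np.sin(k),-np.cos(k),0],[0,0,-1]]) for k in t)
d=np.linalg.solve(M,D)/.12
print("t",round(s['time'],2),"pos",np.round(s['eef_pos'],4),"jaw",round(np.degrees(th),1),"w",round(s['width'],4),"F",np.round(s['force'],1))
print("row",np.round(d,4),"yaw",round(dy/180/n,5),"tot mm",np.round(D*1000,1),"mm/row",np.linalg.norm(D)/n*1000)
E
python3 plan.py 0.487 -0.248 0.12 -88.3 16
```

```text
t 1.65 pos [ 0.1839 -0.5973  0.2313] jaw -72.9 w 0.0855 F [-0.9  0.6 -0.3]
row [-0.1526 -0.1873  0.058 ] yaw 0.00535 tot mm [ 303.1  349.3 -111.3] mm/row 29.729172106134612
```

>>> {"op": "arm_command", "data": {
  "deltas": [
    {"delta_pos":[-0.153,-0.187,0.058],"yaw":0.0053},
    {"delta_pos":[-0.153,-0.187,0.058],"yaw":0.0053},
    {"delta_pos":[-0.153,-0.187,0.058],"yaw":0.0053},
    {"delta_pos":[-0.153,-0.187,0.058],"yaw":0.0053},
    {"delta_pos":[-0.153,-0.187,0.058],"yaw":0.0053},
    {"delta_pos":[-0.153,-0.187,0.058],"yaw":0.0053},
    {"delta_pos":[-0.153,-0.187,0.058],"yaw":0.0053},
    {"delta_pos":[-0.153,-0.187,0.058],"yaw":0.0053}
  ],
  "gripper": 130,
  "newtons": 40
}}

```text
time: 2.45
eef_pos: [0.3239, -0.4112, 0.1756]
eef_rot: [0.763, -0.647, 0.0, 0.0]
force: [0.2, 0.2, -0.1]
width: 0.0421
```

>>> {"op": "arm_command", "data": {
  "deltas": [
    {"delta_pos":[-0.153,-0.187,0.058],"yaw":0.0053},
    {"delta_pos":[-0.153,-0.187,0.058],"yaw":0.0053},
    {"delta_pos":[-0.153,-0.187,0.058],"yaw":0.0053},
    {"delta_pos":[-0.153,-0.187,0.058],"yaw":0.0053},
    {"delta_pos":[-0.153,-0.187,0.058],"yaw":0.0053},
    {"delta_pos":[-0.153,-0.187,0.058],"yaw":0.0053},
    {"delta_pos":[-0.153,-0.187,0.058],"yaw":0.0053},
    {"delta_pos":[-0.153,-0.187,0.058],"yaw":0.0053}
  ]
}}

```text
time: 3.25
eef_pos: [0.4868, -0.2461, 0.1198]
eef_rot: [0.718, -0.696, 0.0, -0.0]
force: [0.4, -0.6, -0.7]
width: 0.0417
```

```bash
python3 plan.py 0.487 -0.248 0.035 -88.3 4; python3 -c "
from h import *
c=shot('scene',(200,130,390,290),4,'a1.png')"
```

```text
t 3.25 pos [ 0.4868 -0.2461  0.1198] jaw -88.2 w 0.0417 F [ 0.4 -0.6 -0.7]
row [ 0.004  -0.0003  0.1767] yaw 0.00016 tot mm [  0.2  -1.9 -84.8] mm/row 21.21398024704497
```

View pics/a1.png

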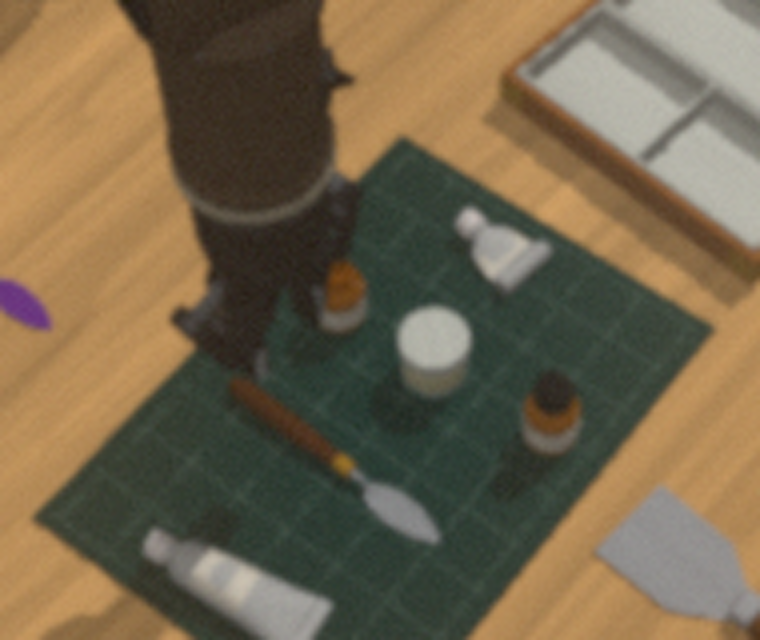

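>>> {"op": "arm_command", "data": {
  "deltas": [
    {"delta_pos":[0.008,0,0.15],"yaw":0},
    {"delta_pos":[0.008,0,0.15],"yaw":0},
    {"delta_pos":[0,0,0.15],"yaw":0},
    {"delta_pos":[0,0,0.15],"yaw":0},
    {"delta_pos":[0,0,0.15],"yaw":0},
    {"delta_pos":[0,0,0.15],"yaw":0},
    {"delta_pos":[0,0,0.025],"yaw":0},
    {"delta_pos":[0,0,0.025],"yaw":0}
  ]
}}

```text
time: 4.1
eef_pos: [0.4859, -0.2489, 0.0059]
eef_rot: [0.718, -0.696, -0.0, 0.0]
force: [-0.1, 0.4, 0.6]
width: 0.0415
```

>>> {"op": "arm_command", "data": {
  "deltas": [
    {"delta_pos":[0,0,0],"yaw":0},
    {"delta_pos":[0,0,0],"yaw":0},
    {"delta_pos":[0,0,0],"yaw":0},
    {"delta_pos":[0,0,0],"yaw":0},
    {"delta_pos":[0,0,0],"yaw":0},
    {"delta_pos":[0,0,0],"yaw":0},
    {"delta_pos":[0,0,0],"yaw":0},
    {"delta_pos":[0,0,0],"yaw":0}
  ],
  "gripper": 255,
  "newtons": 40
}}

```text
time: 4.9
eef_pos: [0.4865, -0.2491, 0.0068]
eef_rot: [0.718, -0.696, 0.001, -0.0]
force: [-0.6, 1.2, 6.6]
width: 0.0139
```

>>> {"op": "arm_command", "data": {
  "deltas": [
    {"delta_pos":[0,0,-0.02],"yaw":0},
    {"delta_pos":[0,0,-0.04],"yaw":0},
    {"delta_pos":[0,0,-0.1],"yaw":0},
    {"delta_pos":[0,0,-0.15],"yaw":0},
    {"delta_pos":[0,0,-0.15],"yaw":0},
    {"delta_pos":[0,0,-0.15],"yaw":0},
    {"delta_pos":[0,0,-0.15],"yaw":0},
    {"delta_pos":[0,0,0],"yaw":0}
  ]
}}

```text
time: 5.7
eef_pos: [0.4875, -0.2495, 0.1002]
eef_rot: [0.718, -0.696, 0.002, -0.001]
force: [0.6, -0.6, 0.6]
width: 0.0143
```

```bash
python3 plan.py 0.503 0.289 0.12 -93.2 16; python3 -c "
from h import *
c=shot('scene',(200,130,390,290),4,'a2.png')"
```

```text
t 5.7 pos [ 0.4875 -0.2495  0.1002] jaw -88.2 w 0.0143 F [ 0.6 -0.6  0.6]
row [-0.2806 -0.0055 -0.0103] yaw 0.00175 tot mm [ 15.5 538.5  19.8] mm/row 33.6960191505799
```

View pics/a2.png

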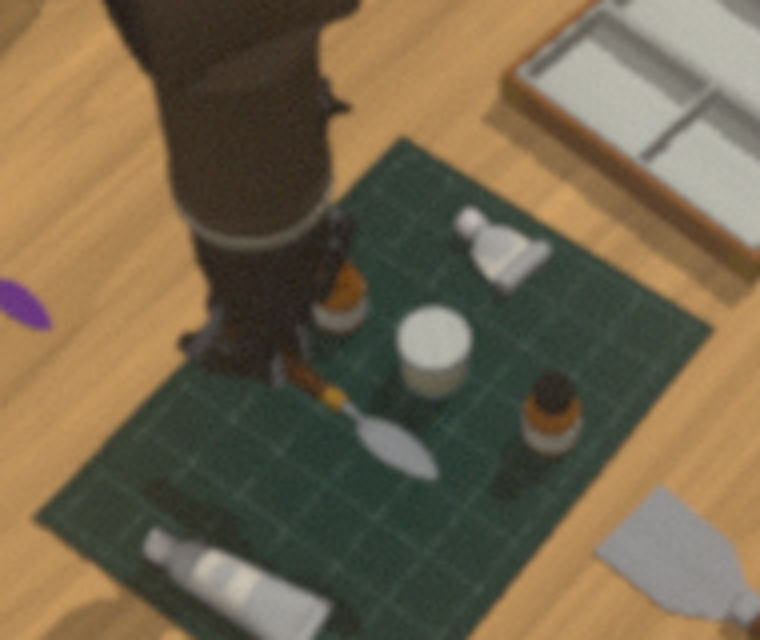

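>>> {"op": "arm_command", "data": {
  "deltas": [
    {"delta_pos":[-0.1,-0.0055,-0.1],"yaw":0.002},
    {"delta_pos":[-0.2,-0.0055,-0.05],"yaw":0.002},
    {"delta_pos":[-0.28,-0.0055,-0.015],"yaw":0.002},
    {"delta_pos":[-0.31,-0.0055,0],"yaw":0.002},
    {"delta_pos":[-0.31,-0.0055,0],"yaw":0.002},
    {"delta_pos":[-0.31,-0.0055,0],"yaw":0.002},
    {"delta_pos":[-0.31,-0.0055,0],"yaw":0.002},
    {"delta_pos":[-0.31,-0.0055,0],"yaw":0.002}
  ]
}}

```text
time: 6.55
eef_pos: [0.4884, 0.0091, 0.117]
eef_rot: [-0.701, 0.713, 0.0, -0.0]
force: [0.2, 0.0, 0.1]
width: 0.014
```

>>> {"op": "arm_command", "data": {
  "deltas": [
    {"delta_pos":[-0.31,-0.0055,0],"yaw":0.002},
    {"delta_pos":[-0.31,-0.0055,0],"yaw":0.002},
    {"delta_pos":[-0.31,-0.0055,0],"yaw":0.002},
    {"delta_pos":[-0.31,-0.0055,0],"yaw":0.002},
    {"delta_pos":[-0.31,-0.0055,0],"yaw":0.002},
    {"delta_pos":[-0.31,-0.0055,0],"yaw":0.002},
    {"delta_pos":[-0.28,-0.0055,0],"yaw":0.002},
    {"delta_pos":[-0.2,-0.0055,0],"yaw":0.002}
  ]
}}

```text
time: 7.35
eef_pos: [0.5038, 0.2906, 0.1168]
eef_rot: [-0.683, 0.73, 0.001, -0.0]
force: [0.7, -1.3, -0.2]
width: 0.0139
```

```bash
python3 plan.py 0.503 0.289 0.035 -93.2 6; python3 -c "
from h import *
c=shot('top',(160,145,290,255),5,'a3.png')"
```

```text
t 7.35 pos [0.5038 0.2906 0.1168] jaw 266.2 w 0.0139 F [ 0.7 -1.3 -0.2]
row [0.0023 0.001  0.1137] yaw -0.00054 tot mm [ -0.8  -1.6 -81.8] mm/row 13.642433535930177
```

View pics/a3.png

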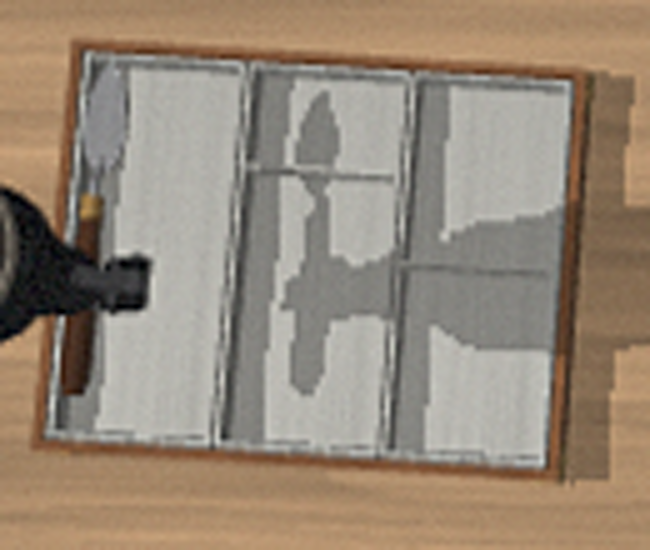

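>>> {"op": "arm_command", "data": {
  "deltas": [
    {"delta_pos":[0.003,0,0.15],"yaw":-0.001},
    {"delta_pos":[0.003,0,0.15],"yaw":-0.001},
    {"delta_pos":[0.003,0,0.15],"yaw":-0.001},
    {"delta_pos":[0.003,0,0.15],"yaw":0},
    {"delta_pos":[0,0,0.12],"yaw":0},
    {"delta_pos":[0,0,0.08],"yaw":0},
    {"delta_pos":[0,0,0.04],"yaw":0},
    {"delta_pos":[0,0,0.02],"yaw":0}
  ]
}}

```text
time: 8.2
eef_pos: [0.5053, 0.2858, 0.0135]
eef_rot: [-0.686, 0.728, 0.0, -0.0]
force: [-0.2, -0.2, 0.5]
width: 0.0143
```

>>> {"op": "arm_command", "data": {
  "deltas": [
    {"delta_pos":[0,0,0],"yaw":0},
    {"delta_pos":[0,0,0],"yaw":0},
    {"delta_pos":[0,0,0],"yaw":0},
    {"delta_pos":[0,0,0],"yaw":0},
    {"delta_pos":[0,0,0],"yaw":0},
    {"delta_pos":[0,0,0],"yaw":0},
    {"delta_pos":[0,0,0],"yaw":0},
    {"delta_pos":[0,0,0],"yaw":0}
  ],
  "gripper": 150
}}

```text
time: 9.0
eef_pos: [0.5054, 0.2857, 0.0137]
eef_rot: [-0.686, 0.728, -0.0, -0.0]
force: [-0.4, -0.4, -0.7]
width: 0.035
```

>>> {"op": "arm_command", "data": {
  "deltas": [
    {"delta_pos":[0,0,-0.05],"yaw":0},
    {"delta_pos":[0,0,-0.1],"yaw":0},
    {"delta_pos":[0,0,-0.2],"yaw":0},
    {"delta_pos":[0,0,-0.2],"yaw":0},
    {"delta_pos":[0,0,-0.2],"yaw":0},
    {"delta_pos":[0,0,-0.2],"yaw":0},
    {"delta_pos":[0,0,0],"yaw":0},
    {"delta_pos":[0,0,0],"yaw":0}
  ]
}}

```text
time: 9.8
eef_pos: [0.5058, 0.2859, 0.129]
eef_rot: [-0.686, 0.728, -0.0, 0.001]
force: [-0.4, -0.4, 1.0]
width: 0.0354
```

```bash
python3 plan.py 0.533 -0.3545 0.10 -79.2 24
```

```text
t 9.8 pos [0.5058 0.2859 0.129 ] jaw 266.6 w 0.0354 F [-0.4 -0.4  1. ]
row [0.2231 0.0038 0.0101] yaw -0.00328 tot mm [  27.2 -640.4  -29. ] mm/row 26.735213758203088
```

>>> {"op": "arm_command", "data": {
  "deltas": [
    {"delta_pos":[0.2,0.0057,0],"yaw":-0.005},
    {"delta_pos":[0.335,0.0057,0.018],"yaw":-0.005},
    {"delta_pos":[0.345,0.0057,0.018],"yaw":-0.005},
    {"delta_pos":[0.345,0.0057,0.018],"yaw":-0.005},
    {"delta_pos":[0.345,0.0057,0.018],"yaw":-0.005},
    {"delta_pos":[0.345,0.0057,0.018],"yaw":-0.005},
    {"delta_pos":[0.345,0.0057,0.018],"yaw":-0.005},
    {"delta_pos":[0.345,0.0057,0.018],"yaw":-0.005}
  ],
  "gripper": 70
}}

```text
time: 10.6
eef_pos: [0.4988, -0.0284, 0.112]
eef_rot: [0.731, -0.683, -0.0, 0.001]
force: [0.6, 0.1, 0.5]
width: 0.0615
```

>>> {"op": "arm_command", "data": {
  "deltas": [
    {"delta_pos":[0.345,0.0057,0.018],"yaw":-0.005},
    {"delta_pos":[0.345,0.0057,0.018],"yaw":-0.005},
    {"delta_pos":[0.345,0.0057,0.018],"yaw":-0.005},
    {"delta_pos":[0.345,0.0057,0.018],"yaw":-0.005},
    {"delta_pos":[0.345,0.0057,0.018],"yaw":-0.005},
    {"delta_pos":[0.345,0.0057,0.018],"yaw":-0.005},
    {"delta_pos":[0.345,0.0057,0],"yaw":-0.005},
    {"delta_pos":[0.2,0.0057,0],"yaw":-0.005}
  ]
}}

```text
time: 11.4
eef_pos: [0.5302, -0.3427, 0.0986]
eef_rot: [0.771, -0.637, -0.0, 0.001]
force: [-0.2, -0.1, 0.1]
width: 0.0622
```

```bash
python3 plan.py 0.533 -0.3545 0.006 -79.2 8;python3 -c "
from h import *
T=arm.camera('top')
for q in arm.cut_out(T,'palette_knife')[:6]+arm.cut_out(T,'tube_full')[:2]:
    ys,xs=np.nonzero(q['mask']);(cx,cy),wh,a=cv2.minAreaRect(np.float32(np.c_[xs,ys]));print(round(q['p'],2),ray(T,cx,cy,.016)[:2].round(4),wh,a)
cv2.imwrite('pics/tr.png',cv2.resize(T['pixels'][145:250,160:440],None,fx=2.8,fy=2.8,interpolation=2))"
```

```text
t 11.4 pos [ 0.5302 -0.3427  0.0986] jaw -79.1 w 0.0622 F [-0.2 -0.1  0.1]
row [ 0.0126 -0.0006  0.0965] yaw 5e-05 tot mm [  2.8 -11.8 -92.6] mm/row 11.678531719339109
0.76 [0.8236 0.0066] (7.001901149749756, 57.2431526184082) 70.14479064941406
0.75 [ 0.2178 -0.2942] (60.052677154541016, 6.157500743865967) 88.69805145263672
0.54 [0.5332 0.2821] (6.790181636810303, 58.39556121826172) 5.19442892074585
0.22 [ 0.782  -0.1561] (21.014841079711914, 65.65220642089844) 4.39870548248291
0.68 [ 0.534  -0.3505] (38.97809982299805, 12.728313446044922) 79.11447143554688
```

View pics/tr.png

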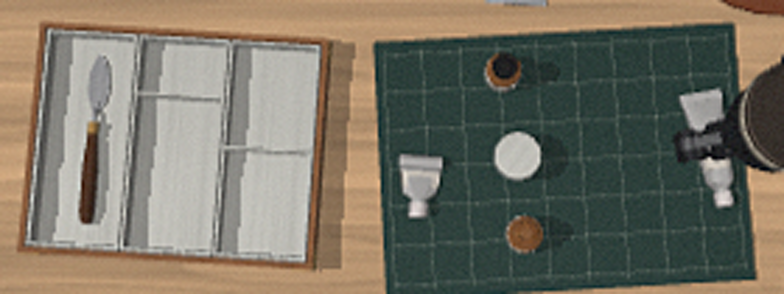

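>>> {"op": "arm_command", "data": {
  "deltas": [
    {"delta_pos":[0.05,0,0.1],"yaw":0},
    {"delta_pos":[0.05,0,0.12],"yaw":0},
    {"delta_pos":[0,-0.005,0.15],"yaw":0},
    {"delta_pos":[0,0,0.15],"yaw":0},
    {"delta_pos":[0,0,0.13],"yaw":0},
    {"delta_pos":[0,0,0.08],"yaw":0},
    {"delta_pos":[0,0,0.04],"yaw":0},
    {"delta_pos":[0,0,0],"yaw":0}
  ]
}}

```text
time: 12.35
eef_pos: [0.5342, -0.3502, 0.0066]
eef_rot: [0.772, -0.636, -0.0, 0.0]
force: [0.3, -0.6, -0.1]
width: 0.0621
```

>>> {"op": "arm_command", "data": {
  "deltas": [
    {"delta_pos":[0,0,0],"yaw":0},
    {"delta_pos":[0,0,0],"yaw":0},
    {"delta_pos":[0,0,0],"yaw":0},
    {"delta_pos":[0,0,0],"yaw":0},
    {"delta_pos":[0,0,0],"yaw":0},
    {"delta_pos":[0,0,0],"yaw":0},
    {"delta_pos":[0,0,0],"yaw":0},
    {"delta_pos":[0,0,0],"yaw":0}
  ],
  "gripper": 255,
  "newtons": 35
}}

```text
time: 13.15
eef_pos: [0.535, -0.3508, 0.0084]
eef_rot: [0.772, -0.636, 0.001, -0.0]
force: [-1.0, 0.1, 6.2]
width: 0.0329
```

>>> {"op": "arm_command", "data": {
  "deltas": [
    {"delta_pos":[0,0,-0.02],"yaw":0},
    {"delta_pos":[0,0,-0.05],"yaw":0},
    {"delta_pos":[0,0,-0.1],"yaw":0},
    {"delta_pos":[0,0,-0.15],"yaw":0},
    {"delta_pos":[0,0,-0.2],"yaw":0},
    {"delta_pos":[0,0,-0.2],"yaw":0},
    {"delta_pos":[0,0,-0.2],"yaw":0},
    {"delta_pos":[0,0,-0.05],"yaw":0}
  ]
}}

```text
time: 13.95
eef_pos: [0.536, -0.3513, 0.1274]
eef_rot: [0.772, -0.636, 0.003, -0.0]
force: [0.5, 0.2, -1.1]
width: 0.033
```

```bash
python3 plan.py 0.502 0.195 0.125 -93.2 16;python3 -c "
from h import *
c=shot('scene',(200,130,390,290),4,'a4.png')"
```

```text
t 13.95 pos [ 0.536  -0.3513  0.1274] jaw -79.0 w 0.033 F [ 0.5  0.2 -1.1]
row [-0.2858 -0.004   0.0013] yaw 0.00494 tot mm [-34.  546.3  -2.4] mm/row 34.20824476458087
```

View pics/a4.png

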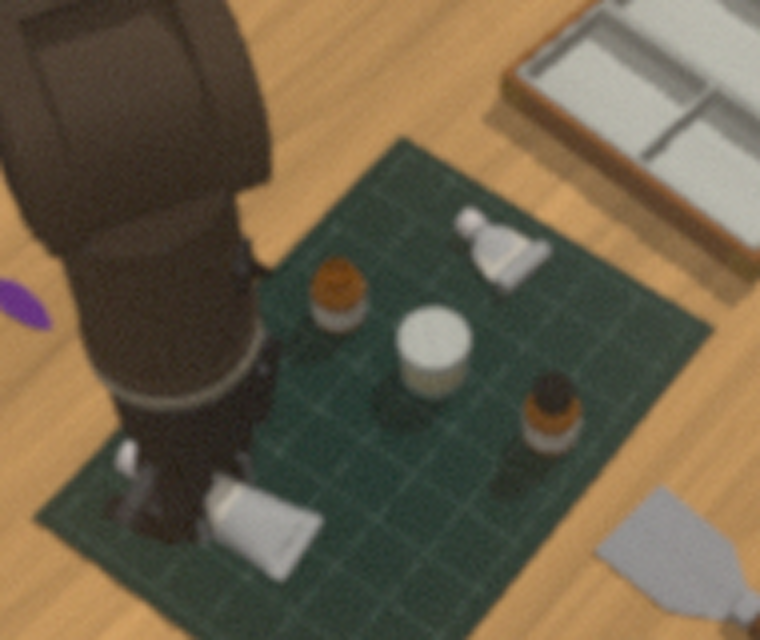

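>>> {"op": "arm_command", "data": {
  "deltas": [
    {"delta_pos":[-0.15,-0.004,0],"yaw":0.005},
    {"delta_pos":[-0.25,-0.004,0],"yaw":0.005},
    {"delta_pos":[-0.315,-0.004,0],"yaw":0.005},
    {"delta_pos":[-0.315,-0.004,0],"yaw":0.005},
    {"delta_pos":[-0.315,-0.004,0],"yaw":0.005},
    {"delta_pos":[-0.315,-0.004,0],"yaw":0.005},
    {"delta_pos":[-0.315,-0.004,0],"yaw":0.005},
    {"delta_pos":[-0.315,-0.004,0],"yaw":0.005}
  ]
}}

```text
time: 14.8
eef_pos: [0.5009, -0.0763, 0.1229]
eef_rot: [0.73, -0.683, -0.0, 0.0]
force: [1.5, 0.1, -0.4]
width: 0.0331
```

>>> {"op": "arm_command", "data": {
  "deltas": [
    {"delta_pos":[-0.315,-0.004,0],"yaw":0.005},
    {"delta_pos":[-0.315,-0.004,0],"yaw":0.005},
    {"delta_pos":[-0.315,-0.004,0],"yaw":0.005},
    {"delta_pos":[-0.315,-0.004,0],"yaw":0.005},
    {"delta_pos":[-0.315,-0.004,0],"yaw":0.005},
    {"delta_pos":[-0.315,-0.004,0],"yaw":0.005},
    {"delta_pos":[-0.25,-0.004,0],"yaw":0.005},
    {"delta_pos":[-0.15,-0.004,0],"yaw":0.005}
  ]
}}

```text
time: 15.6
eef_pos: [0.5001, 0.2, 0.1229]
eef_rot: [-0.687, 0.727, 0.001, -0.0]
force: [0.1, -0.6, -0.9]
width: 0.0331
```

```bash
python3 plan.py 0.502 0.194 0.0155 -93.2 8;python3 -c "
from h import *
c=shot('top',(160,145,290,255),5,'a5.png')"
```

```text
t 15.6 pos [0.5001 0.2    0.1229] jaw 266.8 w 0.0331 F [ 0.1 -0.6 -0.9]
row [ 0.0061 -0.0024  0.1118] yaw -2e-05 tot mm [   1.9   -6.  -107.4] mm/row 13.443701213530302
```

View pics/a5.png

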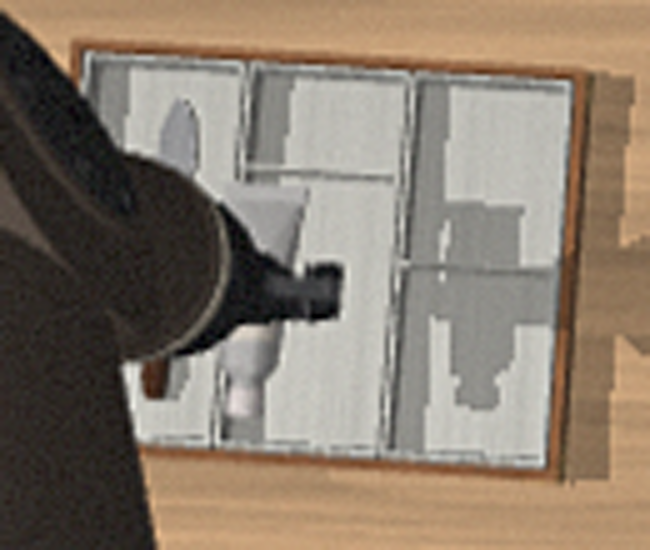

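>>> {"op": "arm_command", "data": {
  "deltas": [
    {"delta_pos":[0.025,-0.01,0.1],"yaw":0},
    {"delta_pos":[0.025,-0.01,0.15],"yaw":0},
    {"delta_pos":[0,0,0.16],"yaw":0},
    {"delta_pos":[0,0,0.16],"yaw":0},
    {"delta_pos":[0,0,0.15],"yaw":0},
    {"delta_pos":[0,0,0.1],"yaw":0},
    {"delta_pos":[0,0,0.05],"yaw":0},
    {"delta_pos":[0,0,0.02],"yaw":0}
  ]
}}

```text
time: 16.45
eef_pos: [0.5029, 0.19, 0.0161]
eef_rot: [-0.686, 0.728, 0.0, -0.001]
force: [-0.5, 0.4, -0.8]
width: 0.0326
```

>>> {"op": "arm_command", "data": {
  "deltas": [
    {"delta_pos":[0,0,0],"yaw":0},
    {"delta_pos":[0,0,0],"yaw":0},
    {"delta_pos":[0,0,0],"yaw":0},
    {"delta_pos":[0,0,0],"yaw":0},
    {"delta_pos":[0,0,0],"yaw":0},
    {"delta_pos":[0,0,0],"yaw":0},
    {"delta_pos":[0,0,0],"yaw":0},
    {"delta_pos":[0,0,0],"yaw":0}
  ],
  "gripper": 120
}}

```text
time: 17.25
eef_pos: [0.5036, 0.1912, 0.0172]
eef_rot: [-0.686, 0.728, -0.0, 0.001]
force: [0.3, 1.7, 3.3]
width: 0.0452
```

>>> {"op": "arm_command", "data": {
  "deltas": [
    {"delta_pos":[0,0,-0.05],"yaw":0},
    {"delta_pos":[0,0,-0.1],"yaw":0},
    {"delta_pos":[0,0,-0.2],"yaw":0},
    {"delta_pos":[0,0,-0.2],"yaw":0},
    {"delta_pos":[0,0,-0.2],"yaw":0},
    {"delta_pos":[0,0,-0.2],"yaw":0},
    {"delta_pos":[0,0,-0.05],"yaw":0},
    {"delta_pos":[0,0,0],"yaw":0}
  ]
}}

```text
time: 18.05
eef_pos: [0.5035, 0.1908, 0.1381]
eef_rot: [-0.686, 0.728, -0.0, 0.001]
force: [0.6, -0.2, -0.3]
width: 0.0452
```

```bash
python3 plan.py 0.609 -0.138 0.13 -93.2 16
```

```text
t 18.05 pos [0.5035 0.1908 0.1381] jaw 266.6 w 0.0452 F [ 0.6 -0.2 -0.3]
row [ 0.1678 -0.0647  0.0042] yaw -7e-05 tot mm [ 105.5 -328.8   -8.1] mm/row 21.58459567660672
```

>>> {"op": "arm_command", "data": {
  "deltas": [
    {"delta_pos":[0.25,-0.1,0],"yaw":0},
    {"delta_pos":[0.336,-0.129,0],"yaw":0},
    {"delta_pos":[0.336,-0.129,0],"yaw":0},
    {"delta_pos":[0.336,-0.129,0],"yaw":0},
    {"delta_pos":[0.336,-0.129,0],"yaw":0},
    {"delta_pos":[0.336,-0.129,0],"yaw":0},
    {"delta_pos":[0.336,-0.129,0.02],"yaw":0},
    {"delta_pos":[0.336,-0.129,0.04],"yaw":0}
  ],
  "gripper": 72
}}

```text
time: 18.85
eef_pos: [0.6045, -0.1297, 0.1285]
eef_rot: [-0.686, 0.728, 0.001, -0.001]
force: [0.2, -0.6, 0.1]
width: 0.0611
```

```bash
python3 plan.py 0.609 -0.138 0.08 -93.2 8;python3 -c "
from h import *
T=arm.camera('top')
cv2.imwrite('pics/tr2.png',cv2.resize(T['pixels'][145:250,160:440],None,fx=2.8,fy=2.8,interpolation=2))"
```

```text
t 18.85 pos [ 0.6045 -0.1297  0.1285] jaw 266.6 w 0.0611 F [ 0.2 -0.6  0.1]
row [ 0.0083 -0.0052  0.0505] yaw -0.00012 tot mm [  4.5  -8.3 -48.5] mm/row 6.178079539374199
```

View pics/tr2.png

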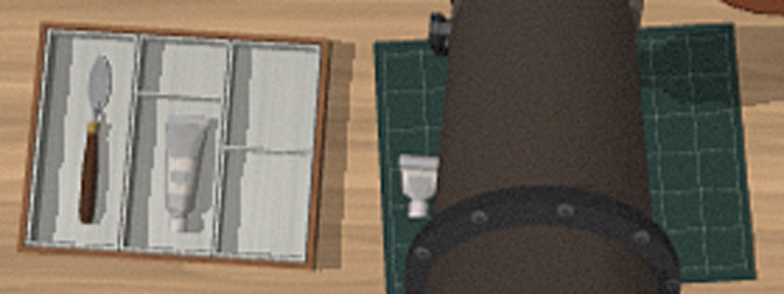

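>>> {"op": "arm_command", "data": {
  "deltas": [
    {"delta_pos":[0.033,-0.021,0.05],"yaw":0},
    {"delta_pos":[0.033,-0.021,0.1],"yaw":0},
    {"delta_pos":[0,0,0.18],"yaw":0},
    {"delta_pos":[0,0,0.18],"yaw":0},
    {"delta_pos":[0,0,0.18],"yaw":0},
    {"delta_pos":[0,0,0.15],"yaw":0},
    {"delta_pos":[0,0,0.08],"yaw":0},
    {"delta_pos":[0,0,0.02],"yaw":0}
  ]
}}

```text
time: 19.7
eef_pos: [0.6083, -0.1345, 0.0151]
eef_rot: [-0.687, 0.727, 0.001, -0.001]
force: [0.1, 0.5, 0.2]
width: 0.0616
```

>>> {"op": "arm_command", "data": {
  "deltas": [
    {"delta_pos":[0,0,0],"yaw":0},
    {"delta_pos":[0,0,0],"yaw":0},
    {"delta_pos":[0,0,0],"yaw":0},
    {"delta_pos":[0,0,0],"yaw":0},
    {"delta_pos":[0,0,0],"yaw":0},
    {"delta_pos":[0,0,0],"yaw":0},
    {"delta_pos":[0,0,0],"yaw":0},
    {"delta_pos":[0,0,0],"yaw":0}
  ],
  "gripper": 255,
  "newtons": 35
}}

```text
time: 20.5
eef_pos: [0.6101, -0.1362, 0.0177]
eef_rot: [-0.686, 0.728, -0.001, 0.0]
force: [-0.9, 0.2, 7.2]
width: 0.0345
```

>>> {"op": "arm_command", "data": {
  "deltas": [
    {"delta_pos":[0,0,-0.02],"yaw":0},
    {"delta_pos":[0,0,-0.03],"yaw":0},
    {"delta_pos":[0,0,-0.05],"yaw":0},
    {"delta_pos":[0,0,-0.05],"yaw":0},
    {"delta_pos":[0,0,-0.05],"yaw":0},
    {"delta_pos":[0,0,-0.03],"yaw":0},
    {"delta_pos":[0,0,0],"yaw":0},
    {"delta_pos":[0,0,0],"yaw":0}
  ]
}}

```text
time: 21.3
eef_pos: [0.6095, -0.1361, 0.0445]
eef_rot: [-0.686, 0.728, -0.0, 0.0]
force: [-0.6, -0.6, -0.4]
width: 0.0342
```

```bash
python3 plan.py 0.579 0.096 0.11 -93.2 16;python3 -c "
from h import *
c=shot('scene',(200,100,390,260),4,'a6.png')"
```

```text
t 21.3 pos [ 0.6095 -0.1361  0.0445] jaw 266.6 w 0.0342 F [-0.6 -0.6 -0.4]
row [-0.1198  0.0228 -0.0341] yaw -6e-05 tot mm [-30.5 232.1  65.5] mm/row 15.194081392848318
```

View pics/a6.png

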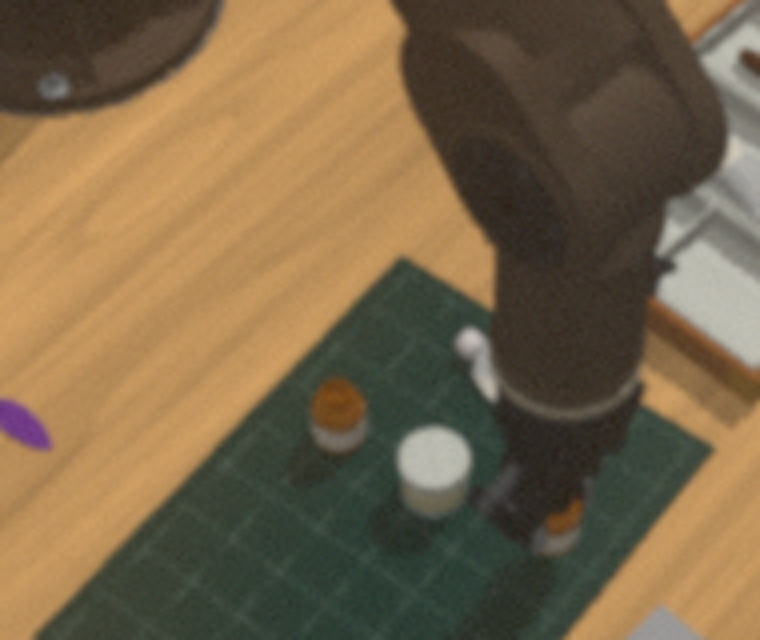

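>>> {"op": "arm_command", "data": {
  "deltas": [
    {"delta_pos":[0,0,-0.05],"yaw":0},
    {"delta_pos":[-0.05,0.02,-0.09],"yaw":0},
    {"delta_pos":[-0.1,0.02,-0.1],"yaw":0},
    {"delta_pos":[-0.14,0.02,-0.1],"yaw":0},
    {"delta_pos":[-0.16,0.025,-0.08],"yaw":0},
    {"delta_pos":[-0.16,0.025,-0.06],"yaw":0},
    {"delta_pos":[-0.16,0.025,-0.04],"yaw":0},
    {"delta_pos":[-0.16,0.025,-0.02],"yaw":0}
  ]
}}

```text
time: 22.15
eef_pos: [0.5971, -0.0207, 0.1111]
eef_rot: [-0.687, 0.727, -0.0, 0.001]
force: [-0.2, 0.2, -0.7]
width: 0.0344
```

>>> {"op": "arm_command", "data": {
  "deltas": [
    {"delta_pos":[-0.16,0.025,0],"yaw":0},
    {"delta_pos":[-0.16,0.025,0],"yaw":0},
    {"delta_pos":[-0.16,0.025,0],"yaw":0},
    {"delta_pos":[-0.16,0.025,0],"yaw":0},
    {"delta_pos":[-0.14,0.025,0],"yaw":0},
    {"delta_pos":[-0.1,0.025,0],"yaw":0},
    {"delta_pos":[-0.07,0.025,0],"yaw":0},
    {"delta_pos":[-0.04,0.025,0],"yaw":0}
  ]
}}

```text
time: 22.95
eef_pos: [0.5797, 0.0973, 0.1094]
eef_rot: [-0.686, 0.727, -0.0, 0.0]
force: [0.5, -0.1, -1.3]
width: 0.0344
```

```bash
python3 plan.py 0.579 0.096 0.0255 -93.2 8
```

```text
t 22.95 pos [0.5797 0.0973 0.1094] jaw 266.7 w 0.0344 F [ 0.5 -0.1 -1.3]
row [0.0014 0.0006 0.0874] yaw -9e-05 tot mm [ -0.7  -1.3 -83.9] mm/row 10.490579810795682
```

>>> {"op": "arm_command", "data": {
  "deltas": [
    {"delta_pos":[0.01,0.005,0.08],"yaw":0},
    {"delta_pos":[0,0,0.12],"yaw":0},
    {"delta_pos":[0,0,0.14],"yaw":0},
    {"delta_pos":[0,0,0.14],"yaw":0},
    {"delta_pos":[0,0,0.1],"yaw":0},
    {"delta_pos":[0,0,0.07],"yaw":0},
    {"delta_pos":[0,0,0.03],"yaw":0},
    {"delta_pos":[0,0,0.01],"yaw":0}
  ]
}}

```text
time: 23.75
eef_pos: [0.5793, 0.0951, 0.0261]
eef_rot: [-0.686, 0.728, 0.0, -0.0]
force: [-0.3, -0.6, -0.2]
width: 0.0343
```

>>> {"op": "arm_command", "data": {
  "deltas": [
    {"delta_pos":[0,0,0.004],"yaw":0},
    {"delta_pos":[0,0,0.004],"yaw":0},
    {"delta_pos":[0,0,0],"yaw":0},
    {"delta_pos":[0,0,0],"yaw":0},
    {"delta_pos":[0,0,0],"yaw":0},
    {"delta_pos":[0,0,0],"yaw":0},
    {"delta_pos":[0,0,0],"yaw":0},
    {"delta_pos":[0,0,0],"yaw":0}
  ]
}}

```text
time: 24.55
eef_pos: [0.5793, 0.0952, 0.0255]
eef_rot: [-0.686, 0.728, -0.0, 0.0]
force: [-1.3, 0.3, -1.2]
width: 0.0343
```

Feel for the floor in small steps.

>>> {"op": "arm_command", "data": {
  "deltas": [
    {"delta_pos":[0,0,0.004],"yaw":0},
    {"delta_pos":[0,0,0.004],"yaw":0},
    {"delta_pos":[0,0,0.004],"yaw":0},
    {"delta_pos":[0,0,0],"yaw":0},
    {"delta_pos":[0,0,0],"yaw":0},
    {"delta_pos":[0,0,0],"yaw":0},
    {"delta_pos":[0,0,0],"yaw":0},
    {"delta_pos":[0,0,0],"yaw":0}
  ]
}}

```text
time: 25.35
eef_pos: [0.5793, 0.0952, 0.0241]
eef_rot: [-0.686, 0.728, -0.0, -0.0]
force: [0.1, 0.1, 0.2]
width: 0.0345
```

>>> {"op": "arm_command", "data": {
  "deltas": [
    {"delta_pos":[0,0,0.004],"yaw":0},
    {"delta_pos":[0,0,0.004],"yaw":0},
    {"delta_pos":[0,0,0],"yaw":0},
    {"delta_pos":[0,0,0],"yaw":0},
    {"delta_pos":[0,0,0],"yaw":0},
    {"delta_pos":[0,0,0],"yaw":0},
    {"delta_pos":[0,0,0],"yaw":0},
    {"delta_pos":[0,0,0],"yaw":0}
  ]
}}

```text
time: 26.15
eef_pos: [0.5793, 0.0953, 0.0237]
eef_rot: [-0.686, 0.728, -0.0, 0.0]
force: [-2.0, -0.6, 7.0]
width: 0.0345
```

>>> {"op": "arm_command", "data": {
  "deltas": [
    {"delta_pos":[0,0,0],"yaw":0},
    {"delta_pos":[0,0,0],"yaw":0},
    {"delta_pos":[0,0,0],"yaw":0},
    {"delta_pos":[0,0,0],"yaw":0},
    {"delta_pos":[0,0,0],"yaw":0},
    {"delta_pos":[0,0,0],"yaw":0},
    {"delta_pos":[0,0,0],"yaw":0},
    {"delta_pos":[0,0,0],"yaw":0}
  ],
  "gripper": 115
}}

```text
time: 26.95
eef_pos: [0.5793, 0.0953, 0.0231]
eef_rot: [-0.686, 0.728, -0.0, -0.0]
force: [-1.1, -0.2, -0.7]
width: 0.0466
```

>>> {"op": "arm_command", "data": {
  "deltas": [
    {"delta_pos":[0,0,-0.03],"yaw":0},
    {"delta_pos":[0,0,-0.05],"yaw":0},
    {"delta_pos":[0,0,-0.1],"yaw":0},
    {"delta_pos":[0,0,-0.15],"yaw":0},
    {"delta_pos":[0,0,-0.2],"yaw":0},
    {"delta_pos":[0,0,-0.2],"yaw":0},
    {"delta_pos":[0,0,-0.15],"yaw":0},
    {"delta_pos":[0,0,0],"yaw":0}
  ]
}}

```text
time: 27.75
eef_pos: [0.5812, 0.0957, 0.1324]
eef_rot: [-0.686, 0.728, -0.001, 0.002]
force: [0.1, -0.1, 0.2]
width: 0.0469
```

```bash
python3 plan.py 0.5215 -0.1515 0.12 -3.2 16; python3 -c "
from h import *
print(arm.get_state()['q'])
T=arm.camera('top')
cv2.imwrite('pics/tr3.png',cv2.resize(T['pixels'][145:250,160:440],None,fx=2.8,fy=2.8,interpolation=2))"
```

```text
t 27.75 pos [0.5812 0.0957 0.1324] jaw 266.6 w 0.0469 F [ 0.1 -0.1  0.2]
row [ 0.1248 -0.0777  0.0065] yaw 0.03119 tot mm [ -59.7 -247.2  -12.4] mm/row 15.91417848845894
[-0.18423636  0.4753974  -0.09765968  1.77794529  0.05800125  0.88525336
 -1.93729552]
```

View pics/tr3.png

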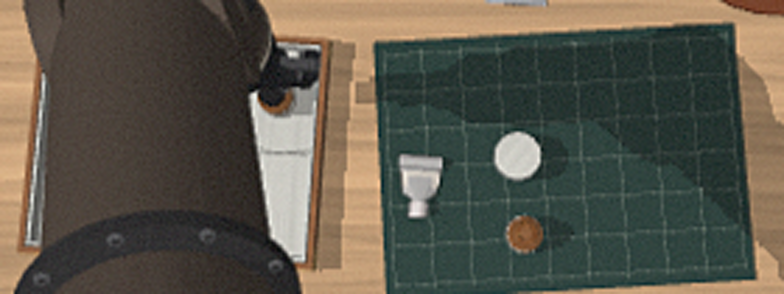

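```bash
python3 plan.py 0.5215 -0.1515 0.12 -4 16
```

```text
t 27.8 pos [0.5803 0.0955 0.1308] jaw 266.6 w 0.047 F [ 0.5 -0.2  0.1]
row [0.0904 0.1154 0.0056] yaw -0.03103 tot mm [ -58.8 -247.   -10.8] mm/row 15.881160767168538
```

>>> {"op": "arm_command", "data": {
  "deltas": [
    {"delta_pos":[0.09,0.115,0.006],"yaw":-0.031},
    {"delta_pos":[0.09,0.115,0.006],"yaw":-0.031},
    {"delta_pos":[0.09,0.115,0.006],"yaw":-0.031},
    {"delta_pos":[0.09,0.115,0.006],"yaw":-0.031},
    {"delta_pos":[0.09,0.115,0.006],"yaw":-0.031},
    {"delta_pos":[0.09,0.115,0.006],"yaw":-0.031},
    {"delta_pos":[0.09,0.115,0.006],"yaw":-0.031},
    {"delta_pos":[0.09,0.115,0.006],"yaw":-0.031}
  ],
  "gripper": 72
}}

```text
time: 28.6
eef_pos: [0.4982, -0.0163, 0.1223]
eef_rot: [0.912, -0.411, -0.001, 0.0]
force: [1.1, -1.0, 0.8]
width: 0.0614
```

>>> {"op": "arm_command", "data": {
  "deltas": [
    {"delta_pos":[0.09,0.115,0.006],"yaw":-0.031},
    {"delta_pos":[0.09,0.115,0.006],"yaw":-0.031},
    {"delta_pos":[0.09,0.115,0.006],"yaw":-0.031},
    {"delta_pos":[0.09,0.115,0.006],"yaw":-0.031},
    {"delta_pos":[0.09,0.115,0.006],"yaw":-0.031},
    {"delta_pos":[0.09,0.115,0.006],"yaw":-0.031},
    {"delta_pos":[0.09,0.115,0.006],"yaw":-0.031},
    {"delta_pos":[0.09,0.115,0.006],"yaw":-0.031}
  ]
}}

```text
time: 29.4
eef_pos: [0.5197, -0.1515, 0.1165]
eef_rot: [0.999, -0.034, -0.001, -0.0]
force: [0.7, 0.1, 0.4]
width: 0.0615
```

```bash
python3 plan.py 0.5215 -0.1515 0.07 -4 8;python3 -c "
from h import *
S=arm.camera('scene');T=arm.camera('top')
for c in(S,T):
  for n in('jar_lidded','bottle_open'):
    for q in arm.cut_out(c,n)[:2]:
      l,t,r,b=q['extent'];print(n,round(q['p'],2),[int(v) for v in (l,t,r,b)])
print(proj(S,[.5215,-.1515,.045]),proj(S,[.4985,-.1515,.045]),proj(S,[.5445,-.1515,.045]),proj(S,[.5215,-.1515,.003]))
cv2.imwrite('pics/a7.png',cv2.resize(S['pixels'][120:280,200:390],None,fx=4,fy=4,interpolation=2))"
```

```text
t 29.4 pos [ 0.5197 -0.1515  0.1165] jaw -3.9 w 0.0615 F [0.7 0.1 0.4]
row [ 0.0019 -0.0001  0.0485] yaw 9e-05 tot mm [  1.8  -0.  -46.5] mm/row 5.818652555220154
jar_lidded 0.65 [297, 208, 319, 231]
bottle_open 0.75 [277, 194, 290, 215]
bottle_open 0.58 [328, 136, 408, 196]
jar_lidded 0.52 [168, 154, 211, 231]
(np.float64(307.966595367495), np.float64(214.11233425537716)) (np.float64(301.32916605355757), np.float64(209.14340318946492)) (np.float64(314.68768185325865), np.float64(219.14389298936877)) (np.float64(308.1275295243678), np.float64(222.23792499917104))
```

View pics/a7.png

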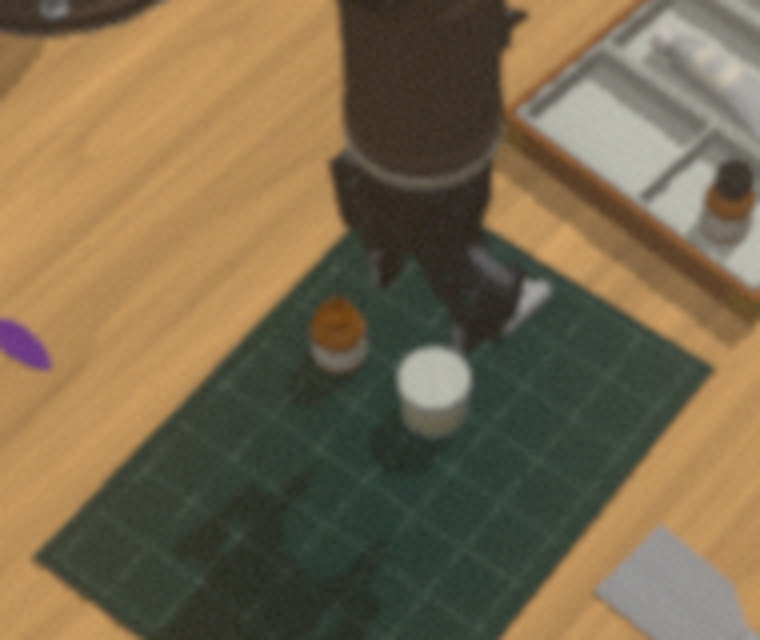

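>>> {"op": "arm_command", "data": {
  "deltas": [
    {"delta_pos":[0.015,0,0.1],"yaw":0},
    {"delta_pos":[0,0,0.15],"yaw":0},
    {"delta_pos":[0,0,0.16],"yaw":0},
    {"delta_pos":[0,0,0.15],"yaw":0},
    {"delta_pos":[0,0,0.12],"yaw":0},
    {"delta_pos":[0,0,0.1],"yaw":0},
    {"delta_pos":[0,0,0.05],"yaw":0},
    {"delta_pos":[0,0,0.02],"yaw":0}
  ]
}}

```text
time: 30.5
eef_pos: [0.5219, -0.1507, 0.0146]
eef_rot: [0.999, -0.036, -0.0, -0.0]
force: [-0.3, 0.2, 0.3]
width: 0.061
```

>>> {"op": "arm_command", "data": {
  "deltas": [
    {"delta_pos":[0,0,0],"yaw":0},
    {"delta_pos":[0,0,0],"yaw":0},
    {"delta_pos":[0,0,0],"yaw":0},
    {"delta_pos":[0,0,0],"yaw":0},
    {"delta_pos":[0,0,0],"yaw":0},
    {"delta_pos":[0,0,0],"yaw":0},
    {"delta_pos":[0,0,0],"yaw":0},
    {"delta_pos":[0,0,0],"yaw":0}
  ],
  "gripper": 255,
  "newtons": 40
}}

```text
time: 31.3
eef_pos: [0.5224, -0.151, 0.0155]
eef_rot: [0.999, -0.036, 0.0, 0.0]
force: [-1.4, -0.3, 5.5]
width: 0.0453
```

>>> {"op": "arm_command", "data": {
  "deltas": [
    {"delta_pos":[0,0,-0.02],"yaw":0},
    {"delta_pos":[0,0,-0.03],"yaw":0},
    {"delta_pos":[0,0,-0.05],"yaw":0},
    {"delta_pos":[0,0,-0.05],"yaw":0},
    {"delta_pos":[0,0,-0.05],"yaw":0},
    {"delta_pos":[0,0,-0.03],"yaw":0},
    {"delta_pos":[0,0,0],"yaw":0},
    {"delta_pos":[0,0,0],"yaw":0}
  ]
}}

```text
time: 32.1
eef_pos: [0.5221, -0.151, 0.0428]
eef_rot: [0.999, -0.036, 0.0, 0.0]
force: [0.0, 0.3, -0.7]
width: 0.0453
```

```bash
python3 plan.py 0.471 0.102 0.11 -4 16;python3 -c "
from h import *
S=arm.camera('scene')
for n in('jar_lidded','bottle_open'):
    for q in arm.cut_out(S,n)[:2]:
      l,t,r,b=q['extent'];print(n,round(q['p'],2),[int(v) for v in (l,t,r,b)])"
```

```text
t 32.1 pos [ 0.5221 -0.151   0.0428] jaw -4.1 w 0.0453 F [ 0.   0.3 -0.7]
row [-0.0359 -0.1295 -0.035 ] yaw -3e-05 tot mm [-51.1 253.   67.2] mm/row 16.66635491754987
jar_lidded 0.47 [300, 203, 312, 224]
bottle_open 0.53 [276, 193, 292, 214]
```

>>> {"op": "arm_command", "data": {
  "deltas": [
    {"delta_pos":[0,0,-0.05],"yaw":0},
    {"delta_pos":[-0.02,-0.05,-0.1],"yaw":0},
    {"delta_pos":[-0.03,-0.1,-0.12],"yaw":0},
    {"delta_pos":[-0.04,-0.14,-0.1],"yaw":0},
    {"delta_pos":[-0.045,-0.165,-0.08],"yaw":0},
    {"delta_pos":[-0.045,-0.17,-0.06],"yaw":0},
    {"delta_pos":[-0.045,-0.17,-0.04],"yaw":0},
    {"delta_pos":[-0.045,-0.17,-0.01],"yaw":0}
  ]
}}

```text
time: 33.05
eef_pos: [0.498, -0.0305, 0.1118]
eef_rot: [0.999, -0.035, 0.001, -0.0]
force: [0.7, 0.1, -0.3]
width: 0.0454
```

>>> {"op": "arm_command", "data": {
  "deltas": [
    {"delta_pos":[-0.045,-0.17,0],"yaw":0},
    {"delta_pos":[-0.045,-0.17,0],"yaw":0},
    {"delta_pos":[-0.045,-0.17,0],"yaw":0},
    {"delta_pos":[-0.045,-0.17,0],"yaw":0},
    {"delta_pos":[-0.045,-0.16,0],"yaw":0},
    {"delta_pos":[-0.04,-0.13,0],"yaw":0},
    {"delta_pos":[-0.02,-0.09,0],"yaw":0},
    {"delta_pos":[-0.019,-0.045,0],"yaw":0}
  ]
}}

```text
time: 33.85
eef_pos: [0.4707, 0.1038, 0.1108]
eef_rot: [0.999, -0.034, 0.001, -0.0]
force: [-0.2, -0.5, -0.2]
width: 0.0452
```

```bash
python3 plan.py 0.471 0.102 0.0235 -4 8
```

```text
t 33.85 pos [0.4707 0.1038 0.1108] jaw -4.0 w 0.0452 F [-0.2 -0.5 -0.2]
row [0.0004 0.0018 0.0909] yaw 3e-05 tot mm [  0.3  -1.8 -87.3] mm/row 10.913673300966574
```

>>> {"op": "arm_command", "data": {
  "deltas": [
    {"delta_pos":[0.003,0.015,0.08],"yaw":0},
    {"delta_pos":[0,0,0.13],"yaw":0},
    {"delta_pos":[0,0,0.15],"yaw":0},
    {"delta_pos":[0,0,0.15],"yaw":0},
    {"delta_pos":[0,0,0.1],"yaw":0},
    {"delta_pos":[0,0,0.07],"yaw":0},
    {"delta_pos":[0,0,0.03],"yaw":0},
    {"delta_pos":[0,0,0.01],"yaw":0}
  ]
}}

```text
time: 34.65
eef_pos: [0.4714, 0.0998, 0.0234]
eef_rot: [0.999, -0.036, -0.0, 0.0]
force: [-0.7, -0.5, -0.4]
width: 0.0452
```

>>> {"op": "arm_command", "data": {
  "deltas": [
    {"delta_pos":[0,0,0.004],"yaw":0},
    {"delta_pos":[0,0,0.004],"yaw":0},
    {"delta_pos":[0,0,0.004],"yaw":0},
    {"delta_pos":[0,0,0],"yaw":0},
    {"delta_pos":[0,0,0],"yaw":0},
    {"delta_pos":[0,0,0],"yaw":0},
    {"delta_pos":[0,0,0],"yaw":0},
    {"delta_pos":[0,0,0],"yaw":0}
  ]
}}

```text
time: 35.45
eef_pos: [0.4714, 0.1, 0.0221]
eef_rot: [0.999, -0.036, 0.0, 0.0]
force: [0.2, -0.1, -0.7]
width: 0.0456
```

>>> {"op": "arm_command", "data": {
  "deltas": [
    {"delta_pos":[0,0,0.004],"yaw":0},
    {"delta_pos":[0,0,0.004],"yaw":0},
    {"delta_pos":[0,0,0],"yaw":0},
    {"delta_pos":[0,0,0],"yaw":0},
    {"delta_pos":[0,0,0],"yaw":0},
    {"delta_pos":[0,0,0],"yaw":0},
    {"delta_pos":[0,0,0],"yaw":0},
    {"delta_pos":[0,0,0],"yaw":0}
  ]
}}

```text
time: 36.25
eef_pos: [0.4714, 0.1, 0.0215]
eef_rot: [0.999, -0.036, 0.0, 0.0]
force: [-2.0, -0.5, 5.9]
width: 0.0452
```

Contact (5.9 N). Release to about 57 mm, then rise and back off.

>>> {"op": "arm_command", "data": {
  "deltas": [
    {"delta_pos":[0,0,0],"yaw":0},
    {"delta_pos":[0,0,0],"yaw":0},
    {"delta_pos":[0,0,0],"yaw":0},
    {"delta_pos":[0,0,0],"yaw":0},
    {"delta_pos":[0,0,0],"yaw":0},
    {"delta_pos":[0,0,0],"yaw":0},
    {"delta_pos":[0,0,0],"yaw":0},
    {"delta_pos":[0,0,0],"yaw":0}
  ],
  "gripper": 83
}}

```text
time: 37.05
eef_pos: [0.4714, 0.1, 0.0212]
eef_rot: [0.999, -0.036, 0.0, 0.0]
force: [0.2, -1.0, 0.9]
width: 0.0578
```

>>> {"op": "arm_command", "data": {
  "deltas": [
    {"delta_pos":[0,0,-0.03],"yaw":0},
    {"delta_pos":[0,0,-0.05],"yaw":0},
    {"delta_pos":[0,0,-0.1],"yaw":0},
    {"delta_pos":[0,0,-0.15],"yaw":0},
    {"delta_pos":[0,0,-0.2],"yaw":0},
    {"delta_pos":[0,0,-0.2],"yaw":0},
    {"delta_pos":[0,0,-0.2],"yaw":0},
    {"delta_pos":[0,0,-0.1],"yaw":0}
  ]
}}

```text
time: 37.85
eef_pos: [0.4722, 0.1004, 0.1475]
eef_rot: [0.999, -0.036, 0.002, -0.0]
force: [0.1, 0.3, 0.0]
width: 0.0576
```

>>> {"op": "arm_command", "data": {
  "deltas": [
    {"delta_pos":[0,0.2,-0.05],"yaw":0},
    {"delta_pos":[0,0.33,0],"yaw":0},
    {"delta_pos":[0,0.33,0],"yaw":0},
    {"delta_pos":[0,0.33,0],"yaw":0},
    {"delta_pos":[0,0.33,0],"yaw":0},
    {"delta_pos":[0,0.33,0],"yaw":0},
    {"delta_pos":[0,0.33,0],"yaw":0},
    {"delta_pos":[0,0.2,0],"yaw":0}
  ]
}}

```text
time: 38.65
eef_pos: [0.45, -0.1882, 0.1509]
eef_rot: [0.999, -0.037, -0.0, 0.0]
force: [0.7, -0.3, 0.1]
width: 0.0579
```

```bash
python3 -c "
from h import *
T=arm.camera('top');S=arm.camera('scene')
a=cv2.resize(T['pixels'][145:255,160:440],None,fx=2.8,fy=2.8,interpolation=2)
b=cv2.resize(S['pixels'][90:190,320:515],(784,280),interpolation=2)
b=cv2.resize(S['pixels'][90:230,270:515],None,fx=2.1,fy=2.1,interpolation=2)
b=cv2.copyMakeBorder(b,0,0,0,a.shape[1]-b.shape[1],0)
cv2.imwrite('pics/fin.png',np.vstack([a,b]))"
```

```text
(no output)
```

View pics/fin.png

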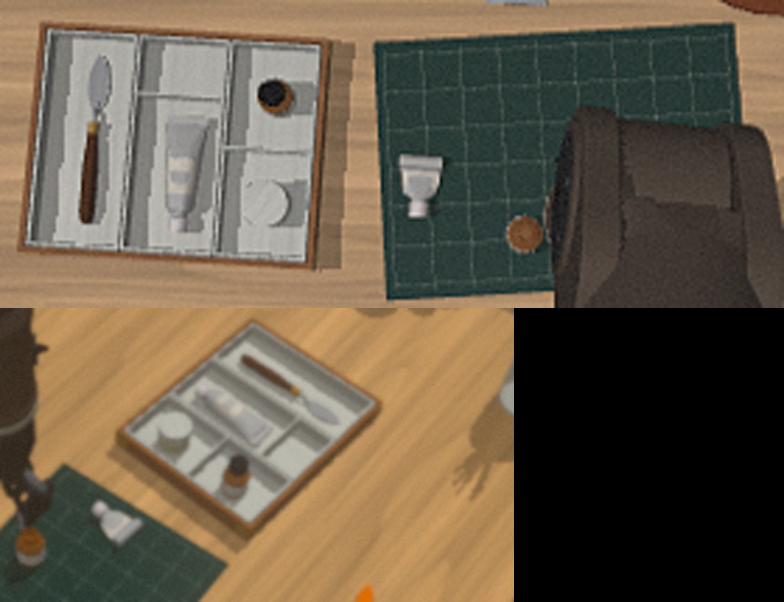

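The picture shows the knife at about (95,140), the tube at (183,175), the bottle at (275,95) and the jar at (267,203), each in the right compartment. The open bottle (525,233) and the rolled-up tube (420,185) have not moved.

```bash
python3 -c "
from workcell import arm
print(arm.get_state()['time'],arm.sign_off())"
```

```text
the job is handed in; nothing more can be done
38.75 None
```

The tray is packed and the job was handed in at 38.75 s, well under the 128 s limit. I placed things in the order asked:
- **Palette knife:** lying flat in the undivided insert.
- **Full tube:** lying flat in the longer part of the off-centre insert.
- **Capped bottle:** upright in the far half of the equal insert.
- **Lidded jar:** upright in the near half of the equal insert.

**Glass:** I lowered the bottle and the jar until the wrist felt the floor (about 7 N and 6 N) and only then let go, so neither dropped.

**Last checks:** The final top and scene pictures show all four items in place. The open bottle and the rolled-up tube are where they were, and the arm was about 15 cm up, touching nothing. The scraper was outside the final crops. The arm never worked near it, and it looked undisturbed in the last view that showed part of it.

**Disagreements:**
- The two cameras differed by about 4 mm in x on most points and up to 10 mm on the open bottle. I averaged them for the knife, tube, bottle and jar.
- The networks often mislabelled things; for example, they took the rolled-up tube for the open bottle. I checked their reports against the pictures.
- Closing the gripper pressed down with about 6–7 N each time, and one finger briefly touched something with about 4 N when releasing the tube. Both are well below the limits.

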